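# Index the rotary nest and lock it with the slide

## Robot

A 6-joint arm with a two-finger parallel gripper is mounted at the origin on the work surface. World frame = base frame: x ahead of the robot, y to its left, z up, the work surface at z = 0. Lengths are in mm, angles in rad, forces in N, time in s.
With the tool pointing down it reaches from about 350 to 875 mm from the base axis. Payload 4.2 kg.
Tool frame: the origin (TCP) lies at the very end of the fingers, on their centre line; the grasp point (between the pads) lies arm.grip_depth behind it (arm.grip_depth is the distance from the TCP to the grasp point, in mm); z points along the fingers, y is the direction in which the jaws open and shut (so a half turn about z gives the same grasp; the last joint's range is limited). The gripper opens to 85 mm and grips with 20 to 120 N. Pads are 22 mm wide; open, the fingers measure 114 mm over their backs; the gripper's body (76 mm by 85 mm) begins 54 mm behind the grasp point. The pads swing forward as they close: fully open they stand 13 mm farther back than shut.
Start: joints at [1.605, 0.385, 0.008, 0, -1.194, -0.259], TCP at [139.288, 609.26, 231.312] pointing down, gripper open.
Joint ranges: [-3.14, 3.14], [-1.21, 2.06], [-1.07, 1.41], [-3.16, 2.05], [-2.99, -0.16], [-3.1, 3.1]. Speed limits (rad/s): [2.79, 2.79, 3.14, 3.14, 3.14, 3.14].

## Interface

Orientations are given as a unit quaternion [x, y, z, w].
In Python, from bench import arm, optics, workorder gives the robot as it stands. The module is installed in compiled form; this text tells all that it offers.
- The arm moves only by the tool play_rows, never from a script. Its arguments are lists of equal length, an entry for each row: "travel": the shift along the tool's x, y, z in m, a list of three; "rotation": the turn, a rotation vector about the tool's x, y, z in rad, a list of three; "grip": the opening, from 0 (shut) to 1 (fully open). In form: {"travel": [[x, y, z], ...], "rotation": [[rx, ry, rz], ...], "grip": [grip, ...]}. A call has 1 to 12 rows; each row shifts and turns the commanded pose from where the row before left it, along the tool's axes as they then stand; what a row does not reach is not made up. A row lasts 1/12 s, in which the tool goes at most 41.7 mm and 7.16 degrees, less where a joint would pass 70% of its speed; a pose out of reach is approached as far as the arm can. A call is refused whole if a number of a shift passes 0.0417 or a number of a turn 0.125, either way. A call with a gripper value outside its range is refused whole. The fingers move at their own pace and stop on an object; the grip force is fixed at half the most. Time passes only in rows, so rows that do not move let the fingers close. It gives the time, the measured TCP pose, the force and the opening at its end, in the units of the state.
- arm.read_state(): the state, without advancing time (a new reading comes with each control period).
- optics.get_image(name): name is "scene" or "top"; returns a dict with "image" (400x640x3 uint8, blue, green, red), "depth" (400x640 float32, mm along the optical axis (not along the pixel's ray), 0 where there is no reading), "camera_matrix" (3x3 intrinsics, pixels), "k1" (the pictures are not rectified: a ray, as slopes to the right and down, at radius r is drawn at 1 + k1 r^2 times it, then the intrinsics apply), "R" (3x3) and "t" (3): a world point X has camera coordinates R X + t. Camera axes: x right, y down, z forward; pixel columns grow to the right and rows downward; lengths in mm; the calibration is good to about 2 mm. A picture is of the moment at which its call begins.
- workorder.job_done(): hands the job in, once; it reports no verdict.
The state is a dict: "clock": time; "joints": joint angles; "joint_vel": joint speeds; "joint_efforts": joint torques, N m; "position": TCP position; "ee_rot": TCP orientation; "contact_force": force on the tool from outside, world axes, zero at the start; "wrist_torque": the same for the moment, N m; "gripper_width": finger opening in mm.
Only numpy, scipy, OpenCV 4.12 (cv2) and the standard library are available. Lean on these libraries where they do the work, as an engineer would, in place of code of your own. Each camera call takes 0.05 s, during which the arm holds its last target. There are 200 camera calls.

## Task

Turn the round steel disc of the indexing fixture until the open fork on its rim squarely faces the nose of the slide. Then wind the slide forward with its handwheel, so that the nose goes into the fork, and stop with the slide's pointer on the long line of the scale (not at the end stop). Move the slide only by its handwheel, and do not push the loose things around.

Things in the scene. Friction and masses are not known exactly. Their poses are not given: they have to be found in the camera images.
- fixture: the indexing fixture, fixed on the table: a dark steel base plate 200 (x) x 420 (y) x 12 mm (from y = -205 to +215). Origin at the underside of the plate, on the centre line of the slide; its y axis runs along that line, from the handwheel to the disc. The disc's axis is at y = +120 mm and the handwheel's at y = -130 mm, both at x = 0. Below the handwheel is a white gear housing 80 x 80 mm, 70 mm high. It is turned about the vertical by up to 0.25 rad.
- disc_axis (a point): the centre of the disc, at the height of its upper face (42 mm above the table), fixed to the fixture. A grey plastic part with a flange of diameter 54 mm, 35 mm tall, is clamped on the centre of the disc.
- disc (a joint): rotation of the disc (diameter 156 mm, 16 mm thick, upper face 42 mm above the table), rad, positive counter-clockwise from above; 0 when the fork points exactly along the fixture's -y, at the slide. It starts 0.7 to 1.9 rad counter-clockwise of that. Friction keeps it where it is left: it takes about 4 N on the peg to turn it.
- fork_slot (a point): middle of the fork's slot, on its upper face, 91 mm from the disc's axis. The fork is two steel cheeks, 10 mm wide and 16 mm thick, that reach from the disc's rim to 104 mm from its axis and leave a 20 mm wide slot between them, open outward. A dark engraved line runs across the disc to it. The cheeks stop the slide's nose when they stand in its way.
- drive_peg (a point): the upright drive peg on the disc, opposite the fork: diameter 16 mm, 64 mm from the disc's axis, from 42 to 97 mm above the table; this point is on its axis, 72 mm above the table. Pushed sideways, it turns the disc.
- slide: the steel bar of the slide (14 mm wide, 16 mm thick, upper face 40 mm above the table) with its nose and pointer, moving along the fixture's y axis out of the gear housing. Its origin coincides with the fixture's when the slide is fully back and moves with it: its y in the fixture's frame is the travel, 40 mm when the pointer is on the long line, end stop at 45 mm. The nose's tip reaches the mouth of the fork at 22 mm of travel.
- nose_tip (a point): the rounded tip of the slide's nose (14 mm wide, 16 mm thick), on its upper face, 40 mm above the table. It travels along the fixture's y axis towards the disc's axis; a dark line runs along its top.
- pointer (a point): tip of the pointer on the slide, which reaches sideways (fixture +x) over the aluminium scale plate. Fixture frame: x = 34 mm, y = travel - 68 mm; 36 mm above the table.
- set_line (a point): the long dark line of the scale (28 mm, the others are 10 mm long and 10 mm apart), where the pointer must stop: then the pointer point stands straight above this point, which is fixed to the fixture. Fixture frame: x = 34, y = -28 mm.
- handwheel (a joint): rotation of the handwheel, rad, growing clockwise seen from above, 0 to 9.42. Clockwise feeds the slide forward, 30 mm a turn (4.775 mm per rad). Starts at 0.3 to 3.2. It stays where it is left; the handle takes about 4 N.
- wheel_axis (a point): the centre of the handwheel on its upper face, 84 mm above the table, fixed to the fixture. The wheel lies flat, diameter 104 mm, its rim 87 mm above the table.
- crank_handle (a point): the upright round crank handle on the handwheel, a sleeve that revolves freely on its pin, so that a gripper can hold it without turning: diameter 16 mm, 40 mm from the wheel's axis, from 86 to 134 mm above the table; this point is on its axis 116 mm above the table. At handwheel = 0 it stands on the fixture's +y side of the axis.
- collar: loose steel ring, diameter 34 mm, 14 mm tall, on the base plate; origin under its centre. Leave alone.
- gauge_block: loose steel block 22 x 32 x 16 mm on the base plate beside the gear housing; origin under its centre. Leave alone.
- screwdriver: loose screwdriver lying on the table towards the robot, on the left. Leave alone.
- wrench: loose wrench lying beyond the fixture. Leave alone.
- spare_housing: loose grey flanged part, diameter 54 mm, 35 mm tall, on the table to the left. Leave alone.
- oil_bottle: white bottle, diameter 52 mm, 130 mm tall, standing beyond the fixture. Leave alone.
- marker: black marker, 125 mm long, lying on the table towards the robot, on the right. Leave alone.

How it is judged (in metres and radians):
On the way, in this order (a step that is already met when the one before it is completed fails the run):
1. the fork is turned to face the nose (within 0.08 rad) while the nose is still outside it (value of joint disc between -0.08 and 0.08 rad and y of pointer in the frame of fixture below -0.047 m), for 0.2 s.
2. the slide's nose goes into the fork (value of joint disc between -0.06 and 0.06 rad and y of pointer in the frame of fixture above -0.04 m), for 0.1 s.
At the end, for the whole second after the job is handed in: The fork faces the slide (disc within 0.05 rad of 0), the nose is in it with the pointer within 2.5 mm of the long line (which is at y = -28 mm in the fixture's frame), disc and handwheel are at rest (value of joint disc between -0.05 and 0.05 rad and y of pointer in the frame of fixture between -0.0305 and -0.0255 m and velocity of joint handwheel between -0.05 and 0.05 rad/s and velocity of joint disc between -0.05 and 0.05 rad/s); the robot touches nothing.
It fails at once if the robot pushes on the slide itself instead of its handwheel (over 3 N) (contact force between any of the fingers, the arm and slide above 3 N).
It fails at once if a loose bystander is moved more than 30 mm (distance of any of collar, gauge_block, screwdriver, wrench, spare_housing, oil_bottle, marker from where it was at the start of the episode above 0.03 m).
It also fails if it takes over 64 s, if anything falls off the work surface, if the arm or the gripper's body presses on something with over 40 N, if the wrist force passes 120 N, or if a joint passes its speed limit or range.

## Working session

There is one attempt and no reset: what is moved stays moved. The work goes in short steps, Python scripts to look and compute and a tool call to move; the robot and the scene stay as the last step left them, time stands still between calls to the robot, and variables do not carry over. Pictures are saved under pics/ and viewed, about 8 in all and at most 12, crops included, and the job is handed in when it is done.

Besides the shell and the picture viewer there is one more tool, called after "Emit:" as name(argument=value, ...) on one line, values as JSON. play_rows: Moves the arm, as the interface text tells. Its arguments: {"type":"object","properties":{"travel":{"type":"array","items":{"type":"array","items":{"type":"number"}}},"rotation":{"type":"array","items":{"type":"array","items":{"type":"number"}}},"grip":{"type":"array","items":{"type":"number"}}},"required":["travel","rotation","grip"]}

```bash
mkdir -p pics; cat > h.py <<'E'
import numpy as np, cv2
from bench import arm, optics, workorder
def ray(c,uv):
    K=c["camera_matrix"]; k=c["k1"]; uv=np.atleast_2d(np.array(uv,float))
    d=np.c_[(uv[:,0]-K[0,2])/K[0,0],(uv[:,1]-K[1,2])/K[1,1]]; s=d.copy()
    for _ in range(20): s=d/(1+k*(s**2).sum(1,keepdims=True))
    R=np.array(c["R"]);t=np.array(c["t"]).ravel()
    return -R.T@t, np.c_[s,np.ones(len(s))]@R
def onz(c,uv,z):
    o,d=ray(c,uv); return o+d*((z-o[2])/d[:,2])[:,None]
def proj(c,X):
    X=np.atleast_2d(X);p=X@np.array(c["R"]).T+np.array(c["t"]).ravel(); s=p[:,:2]/p[:,2:]
    s=s*(1+c["k1"]*(s**2).sum(1,keepdims=True)); K=c["camera_matrix"]
    return np.c_[s[:,0]*K[0,0]+K[0,2],s[:,1]*K[1,1]+K[1,2]]
E
python3 - <<'E'
from h import *
import pickle
for n in("top","scene"):
    c=optics.get_image(n); pickle.dump(c,open(n+".pkl","wb")); cv2.imwrite(f"pics/{n}0.png",c["image"])
    print(n,c["camera_matrix"],c["k1"],-np.array(c["R"]).T@np.array(c["t"]).ravel(),c["R"])
s=arm.read_state();print(s,arm.grip_depth)
E
```

```text
top [[508.89419874   0.         324.87624428]
 [  0.         508.89419874 203.12551244]
 [  0.           0.           1.        ]] 0.007510478918958621 [ 435.53806543   87.3183179  1449.40547785] [[-0.0291245  -0.99955903 -0.0057881 ]
 [-0.99625311  0.02949894 -0.08129912]
 [ 0.08143402  0.00339861 -0.99667294]]
scene [[463.50986914   0.         322.01725162]
 [  0.         463.50986914 193.84194387]
 [  0.           0.           1.        ]] -0.11059714623907026 [1045.49608229 -409.50830797  954.20245268] [[ 0.68940627  0.72428646 -0.01131924]
 [ 0.55173902 -0.53516526 -0.63967351]
 [-0.46936452  0.43474966 -0.76856338]]
{'clock': 0.1, 'joints': array([ 1.60458531e+00,  3.85506054e-01,  6.75829656e-03, -4.21088845e-04,
       -1.19398043e+00, -2.58588742e-01]), 'joint_vel': array([-0.0008851 , -0.00093375,  0.00335861,  0.002057  , -0.00021214,
       -0.00117399]), 'joint_efforts': array([-1.99205468e-03, -3.93317699e+01,  1.88928795e+01,  4.19789225e+00,
       -2.57249252e-03,  4.36870423e-06]), 'position': array([139.19691538, 608.77455461, 230.31544915]), 'ee_rot': array([ 9.93680585e-01, -1.12240473e-01, -5.29049900e-05,  9.84131909e-04]), 'contact_force': array([-0.26286492,  0.68428998,  0.88211679]), 'wrist_torque': array([ 0.00624294, -0.0063244 ,  0.02835156]), 'gripper_width': 85.44911381445746} 18.700000000000003
```

View pics/top0.png

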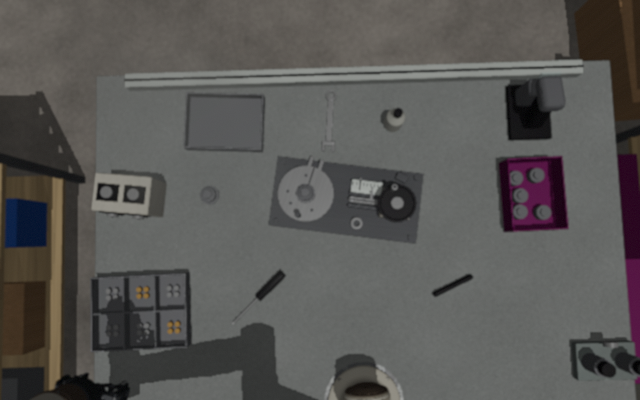

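View pics/scene0.png

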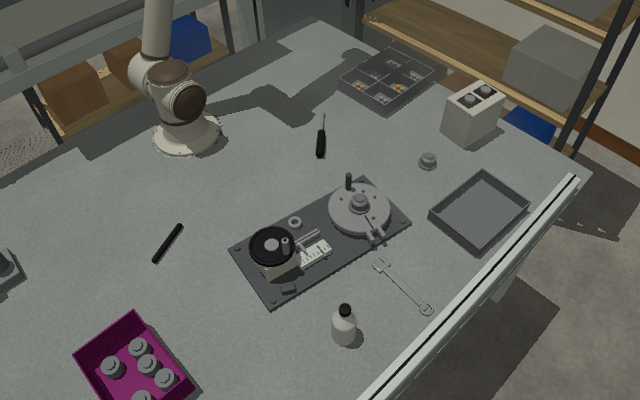

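```bash
python3 - <<'E'
from h import *
import pickle
t=pickle.load(open("top.pkl","rb")); s=pickle.load(open("scene.pkl","rb"))
a=cv2.resize(t["image"][145:250,260:435],None,fx=4.5,fy=4.5,interpolation=cv2.INTER_CUBIC)
cv2.imwrite("pics/topz.png",cv2.convertScaleAbs(a,alpha=1.6))
a=cv2.resize(s["image"][165:315,220:420],None,fx=4,fy=4,interpolation=cv2.INTER_CUBIC)
cv2.imwrite("pics/scz.png",cv2.convertScaleAbs(a,alpha=1.5))
# plate mask
g=cv2.cvtColor(t["image"],cv2.COLOR_BGR2GRAY)
print(g[232,290],g[240,290],g[165,290],g[150,290])
m=np.zeros_like(g);r=g[140:255,255:440];m[140:255,255:440]=(r<(int(g[232,290])+int(g[245,290]))//2)*255
m=cv2.morphologyEx(m,cv2.MORPH_OPEN,np.ones((3,3)))
cs,_=cv2.findContours(m,0,1);k=max(cs,key=cv2.contourArea)
q=cv2.minAreaRect(k);b=cv2.boxPoints(q);print(q,b)
w=onz(t,b,12);print(w)
E
```

```text
105 102 68 104
((346.4482421875, 198.10638427734375), (152.05686950683594, 101.77652740478516), 7.523819446563721) [[264.41113 238.60149]
 [277.7376  137.70122]
 [428.48535 157.61128]
 [415.15887 258.51154]]
[[ 457.71396006  265.55264641   12.        ]
 [ 744.96588255  221.7396587    12.        ]
 [ 674.34940015 -206.77024705   12.        ]
 [ 389.66273526 -156.40200831   12.        ]]
```

View pics/topz.png

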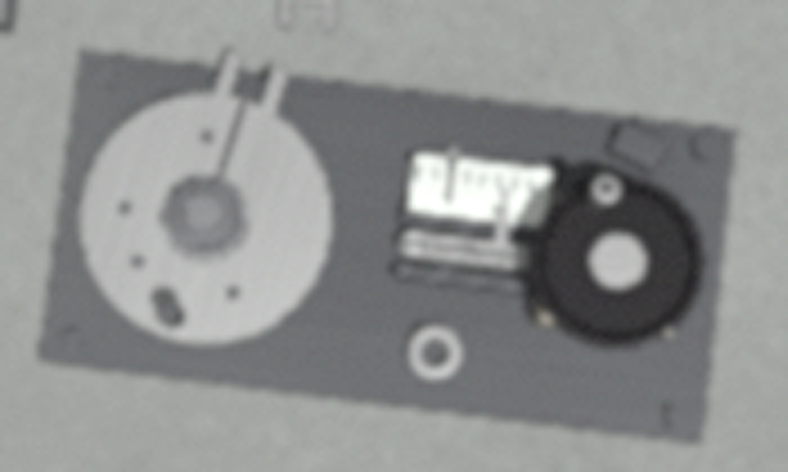

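View pics/scz.png

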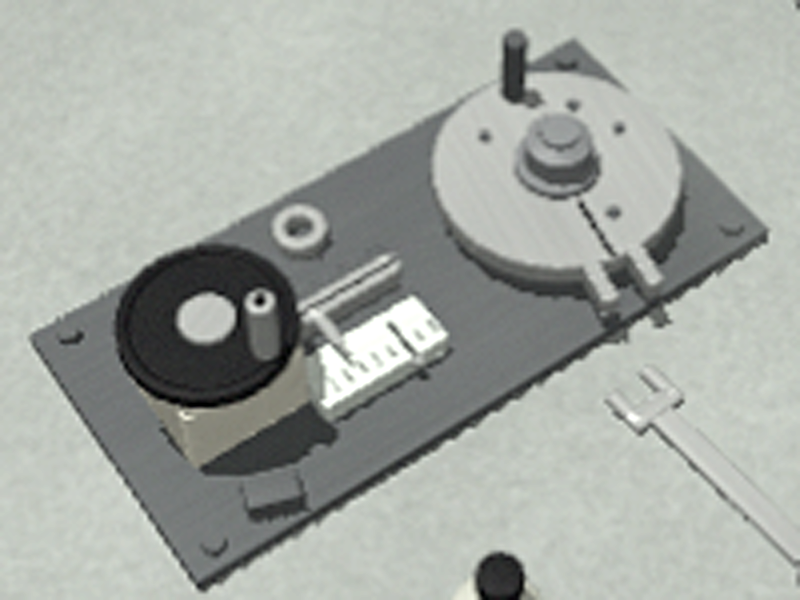

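```bash
python3 - <<'E'
from h import *
import pickle
t=pickle.load(open("top.pkl","rb")); s=pickle.load(open("scene.pkl","rb"))
T=lambda p,z:onz(t,np.array(p)/4.5+[260-.4,145-.4],z)[0,:2]
S=lambda p,z:onz(s,np.array(p)/4+[220-.4,165-.4],z)[0,:2]
c=[T(p,12) for p in((83,50),(735,128),(703,440),(40,358))]
print("corners",c)
w=T((618,262),84);d=T((206,218),42);ws=S((207,318),84)
print("wheel",w,ws,"disc",d,np.linalg.norm(d-w))
v=d-w;yaw=np.arctan2(v[1],v[0])-np.pi/2
ve=(c[0]-c[1])+(c[3]-c[2]);yawe=np.arctan2(ve[1],ve[0])-np.pi/2;print("yaw",yaw,yawe)
yd=np.array([-np.sin(yaw),np.cos(yaw)]);xd=np.array([yd[1],-yd[0]])
o=(w+130*yd+d-120*yd)/2;print("origin",o,"centroid",np.mean(c,0)-5*yd)
print("plate x", [ (np.array(k)-o)@xd for k in c],[ (np.array(k)-o)@yd for k in c])
loc=lambda p:np.array([(p-o)@xd,(p-o)@yd])
for n,p in dict(pegS=S((515,38),97),pegT=T((163,297),97),handT=T((606,188),134),handS=S((261,299),134),fork1=T((248,80),42),line=T((222,172),42),ptr=T((500,210),36),ptrS=S((350,358),36),setl=T((452,175),30),sets=S((403,335),30)).items():
    l=loc(p);print(n,p.round(1),l.round(1),"disc rel",np.linalg.norm(p-d).round(1),np.arctan2(*(l-[0,120])[::-1]).round(3),"wheel rel",(l-[0,-130]).round(1))
E
```

```text
corners [array([692.79127743, 221.99738088]), array([ 630.51749736, -189.00313425]), array([ 434.69186324, -160.23923139]), array([498.0960584 , 253.23950787])]
wheel [ 542.18174485 -101.76934217] [ 541.23679765 -100.48353502] disc [580.24134167 145.47991031] 250.1613994264013
yaw -0.15273328691676435 -0.15126870920924218
origin [561.97224409  26.7970787 ] centroid [563.26347328  26.55683614]
plate x [np.float64(99.59835314385738), np.float64(100.57919323059329), np.float64(-97.34296547710262), np.float64(-97.58358714705362)] [np.float64(212.8307907792087), np.float64(-202.8595808603203), np.float64(-204.2234651472071), np.float64(214.08826298102156)]
pegS [521.3 166.7] [-61.5 132.1] disc rel 62.6 2.947 wheel rel [-61.5 262.1]
pegT [528.4 169.9] [-55.  136.3] disc rel 57.3 2.853 wheel rel [-55.  266.3]
handT [581.3 -89.7] [  36.8 -112.2] disc rel 235.1 -1.413 wheel rel [36.8 17.8]
handS [580.9 -89.6] [  36.4 -112.2] disc rel 235.1 -1.415 wheel rel [36.4 17.8]
fork1 [665.5 117.2] [ 88.6 105.1] disc rel 89.9 -0.167 wheel rel [ 88.6 235.1]
line [608.5 134.8] [ 29.6 113.9] disc rel 30.2 -0.204 wheel rel [ 29.6 243.9]
ptr [580.4 -36.7] [ 27.9 -59.9] disc rel 182.1 -1.417 wheel rel [27.9 70.1]
ptrS [592.9 -41.1] [ 40.9 -62.4] disc rel 187.0 -1.35 wheel rel [40.9 67.6]
setl [603.9  -8.1] [ 46.7 -28.1] disc rel 155.4 -1.265 wheel rel [ 46.7 101.9]
sets [599.9  -5.3] [ 42.4 -25.9] disc rel 152.0 -1.288 wheel rel [ 42.4 104.1]
```

Emit:
play_rows(travel=[[0,0,0],[0.022,0.0126,0],[0.022,0.0126,0],[0.022,0.0126,0],[0.022,0.0126,0],[0.022,0.0126,0],[0.022,0.0126,0],[0.022,0.0126,0],[0.022,0.0126,0],[0.022,0.0126,0],[0.022,0.0126,0],[0.022,0.0126,0]], rotation=[[0,0,0.115],[0,0,0],[0,0,0],[0,0,0],[0,0,0],[0,0,0],[0,0,0],[0,0,0],[0,0,0],[0,0,0],[0,0,0],[0,0,0]], grip=[0.5,0.5,0.5,0.5,0.5,0.5,0.5,0.5,0.5,0.5,0.5,0.5])

```text
clock: 1.1
position: [321.7, 396.6, 231.0]
ee_rot: [0.986, -0.169, -0.0, 0.0]
contact_force: [0.6, 0.6, -0.3]
gripper_width: 42.7
```

Emit:
play_rows(travel=[[0.022,0.0126,0],[0.022,0.0126,0],[0.022,0.0126,0],[0.022,0.0126,0],[0.022,0.0126,0],[0.022,0.0126,0],[0.022,0.0126,0],[0.022,0.0126,0],[0.022,0.0126,0],[0.022,0.0126,0],[0.022,0.0126,0],[0.022,0.0126,0]], rotation=[[0,0,0],[0,0,0],[0,0,0],[0,0,0],[0,0,0],[0,0,0],[0,0,0],[0,0,0],[0,0,0],[0,0,0],[0,0,0],[0,0,0]], grip=[0.4,0.4,0.4,0.4,0.4,0.4,0.4,0.4,0.4,0.4,0.4,0.4])

```text
clock: 2.1
position: [520.2, 166.2, 230.9]
ee_rot: [0.986, -0.169, -0.0, 0.0]
contact_force: [-0.5, 1.1, 0.7]
gripper_width: 34.2
```

```bash
cat >> h.py <<'E'
def go(X,Y,Z):
    s=arm.read_state();q=s["ee_rot"];f=2*np.arctan2(q[1],q[0])
    D=np.array([X,Y,Z])-s["position"]
    print("clock",s["clock"],"pos",s["position"].round(1),"phi",round(f,3),"w",round(s["gripper_width"],1),"F",s["contact_force"].round(1),"j6",s["joints"][5].round(2))
    print("tool delta",np.round([D[0]*np.cos(f)+D[1]*np.sin(f),D[0]*np.sin(f)-D[1]*np.cos(f),-D[2]],1))
E
python3 -c "
from h import *
go(520,167,55)"
```

```text
clock 2.1 pos [520.2 166.2 230.9] phi -0.34 w 34.2 F [-0.5  1.1  0.7] j6 0.62
tool delta [ -0.4  -0.7 175.9]
```

Emit:
play_rows(travel=[[0,0,0.02],[0,0,0.022],[0,0,0.022],[0,0,0.022],[0,0,0.022],[0,0,0.014],[0,0,0.006],[0,0,0.004],[0,0,0.004]], rotation=[[0,0,0],[0,0,0],[0,0,0],[0,0,0],[0,0,0],[0,0,0],[0,0,0],[0,0,0],[0,0,0]], grip=[0.4,0.4,0.4,0.4,0.4,0.4,0.4,0.4,0.4])

```text
clock: 2.85
position: [520.2, 167.6, 95.5]
ee_rot: [0.986, -0.169, 0.0, -0.0]
contact_force: [-0.7, 0.6, -0.2]
gripper_width: 34.2
```

```bash
python3 - <<'E'
from h import *
c=optics.get_image("scene")
a=cv2.resize(c["image"][120:270,280:430],None,fx=4,fy=4,interpolation=cv2.INTER_CUBIC)
cv2.imwrite("pics/s1.png",cv2.convertScaleAbs(a,alpha=1.5)); go(520,167,55)
E
```

```text
clock 2.9 pos [519.8 167.5  95. ] phi -0.34 w 34.1 F [-1.1 -0.2 -0.2] j6 0.62
tool delta [ 0.3  0.4 40. ]
```

View pics/s1.png

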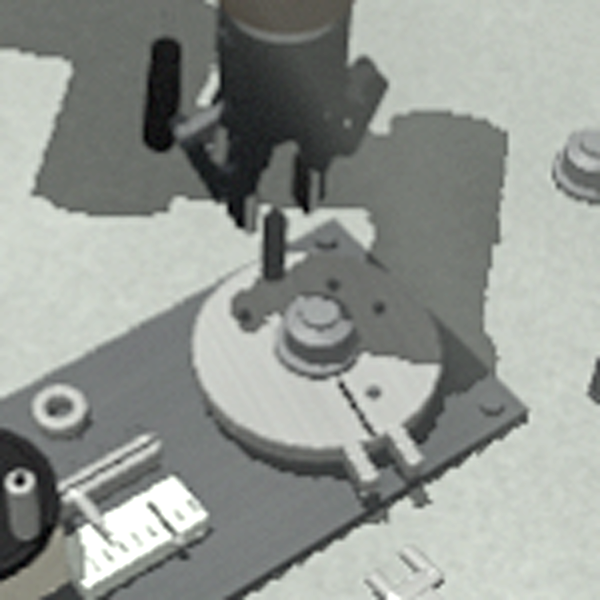

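The peg (275,212 in the crop) stands between the two finger tips (about 248 and 313). Going down and narrowing the jaws around it.

Emit:
play_rows(travel=[[0,0,0.008],[0,0,0.01],[0,0,0.01],[0,0,0.01],[0,0,0],[0,0,0],[0,0,0],[0,0,0]], rotation=[[0,0,0],[0,0,0],[0,0,0],[0,0,0],[0,0,0],[0,0,0],[0,0,0],[0,0,0]], grip=[0.4,0.4,0.4,0.4,0.24,0.24,0.24,0.24])

```text
clock: 3.57
position: [520.2, 167.6, 57.7]
ee_rot: [0.986, -0.169, 0.0, -0.0]
contact_force: [-0.6, 0.1, 0.8]
gripper_width: 20.2
```

```bash
python3 - <<'E'
from h import *
go(520,167,57)
# arc rows: pose p(a)=d+64(cos a,sin a), phi=a-pi; clockwise
d=np.array([580.2,145.5]); a=2.80; p=d+64*np.array([np.cos(a),np.sin(a)])
st=0.06
f=a-np.pi;b=a-st;D=d+64*np.array([np.cos(b),np.sin(b)])-p
print(D[0]*np.cos(f)+D[1]*np.sin(f),D[0]*np.sin(f)-D[1]*np.cos(f))
E
```

```text
clock 3.5667 pos [520.2 167.6  57.7] phi -0.34 w 20.2 F [-0.6  0.1  0.8] j6 0.62
tool delta [0.1 0.6 0.7]
0.11516544414695762 -3.8376964146844657
```

Emit:
play_rows(travel=[[0.0001,-0.0038,0],[0.0001,-0.0038,0],[0.0001,-0.0038,0],[0.0001,-0.0038,0],[0.0001,-0.0038,0],[0.0001,-0.0038,0],[0.0001,-0.0038,0],[0.0001,-0.0038,0],[0.0001,-0.0038,0],[0.0001,-0.0038,0],[0.0001,-0.0038,0],[0.0001,-0.0038,0]], rotation=[[0,0,0.06],[0,0,0.06],[0,0,0.06],[0,0,0.06],[0,0,0.06],[0,0,0.06],[0,0,0.06],[0,0,0.06],[0,0,0.06],[0,0,0.06],[0,0,0.06],[0,0,0.06]], grip=[0.24,0.24,0.24,0.24,0.24,0.24,0.24,0.24,0.24,0.24,0.24,0.24])

```text
clock: 4.57
position: [547.2, 200.4, 57.6]
ee_rot: [0.862, -0.507, -0.001, 0.002]
contact_force: [-3.2, -2.3, 2.8]
gripper_width: 20.5
```

```bash
cat >>h.py <<'E'
def disc():
    s=arm.read_state();v=s["position"][:2]-[580.2,145.5];q=s["ee_rot"]
    print("r",np.linalg.norm(v).round(1),"ang",np.arctan2(v[1],v[0]).round(3),"phi",(2*np.arctan2(q[1],q[0])+np.pi).round(3),"F",s["contact_force"].round(1),s["clock"])
E
python3 -c "
from h import *
disc()"
```

```text
r 64.1 ang 2.112 phi 2.078 F [-3.2 -2.3  2.8] 4.5667
```

Emit:
play_rows(travel=[[0.0001,-0.0038,0],[0.0001,-0.0038,0],[0.0001,-0.0038,0],[0.0001,-0.0038,0],[0.0001,-0.0038,0],[0.0001,-0.0038,0],[0.0001,-0.0038,0],[0.0001,-0.0038,0],[0.0001,-0.0038,0],[0.0001,-0.0038,0],[0.0001,-0.0038,0],[0,0,0]], rotation=[[0,0,0.06],[0,0,0.06],[0,0,0.06],[0,0,0.06],[0,0,0.06],[0,0,0.06],[0,0,0.06],[0,0,0.06],[0,0,0.06],[0,0,0.06],[0,0,0.06],[0,0,0]], grip=[0.24,0.24,0.24,0.24,0.24,0.24,0.24,0.24,0.24,0.24,0.24,0.24])

```text
clock: 5.57
position: [588.7, 209.9, 57.7]
ee_rot: [-0.652, 0.758, 0.0, 0.0]
contact_force: [-2.5, 2.5, -0.4]
gripper_width: 20.2
```

```bash
python3 - <<'E'
from h import *
disc()
c=optics.get_image("scene")
a=cv2.resize(c["image"][150:270,300:420],None,fx=5,fy=5,interpolation=cv2.INTER_CUBIC)
cv2.imwrite("pics/s2.png",cv2.convertScaleAbs(a,alpha=1.5))
E
```

```text
r 64.9 ang 1.439 phi 7.704 F [-2.5  2.5 -0.4] 5.5667
```

View pics/s2.png

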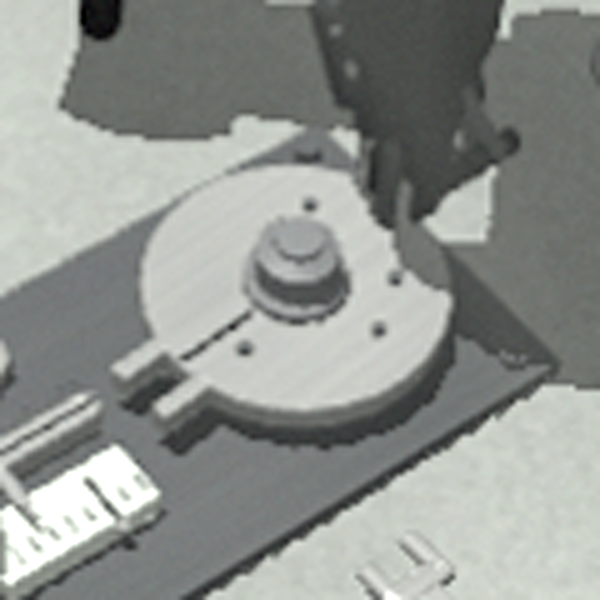

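```bash
cat >>h.py <<'E'
yaw=-0.152
def loc(p,o=(562.2,26.8)):
    yd=np.array([-np.sin(yaw),np.cos(yaw)]);xd=np.array([yd[1],-yd[0]]);v=np.array(p)[...,:2]-o
    return np.stack([v@xd,v@yd],-1)
E
python3 - <<'E'
from h import *
import pickle
s=pickle.load(open("scene.pkl","rb"))
S=lambda p,z:loc(onz(s,np.array(p)/5+[300-.4,150-.4],z))
print(S([(252,315),(182,358),(112,362),(155,405),(150,342),(205,378)],42).round(1),S([(97,397),(20,437)],40).round(1))
# sharpness: rim ellipse for the centre
th=np.linspace(0,6.28,9)
from math import pi
yd=np.array([-np.sin(yaw),np.cos(yaw)]);d=np.array([562.2,26.8])+120*yd
print(d,(proj(s,[[*d,77]])-[300-.4,150-.4])*5)
E
```

```text
[[  4.7  89.5]
 [  6.1  45.7]
 [-11.7  16.5]
 [ 21.2  18.7]
 [-10.9  38.7]
 [ 22.2  47.8]] [[  0.   -0.6]
 [ -2.  -43.9]]
[580.36984493 145.41642692] [[298.36279248 236.56738859]]
```

The fork (slot line at 182,358 to 252,315) is still about 0.055 rad counter-clockwise, and the peg angle agrees. Pushing on by that amount.

Emit:
play_rows(travel=[[0,-0.0018,0],[0,-0.0017,0],[0,0,0],[0,0,0]], rotation=[[0,0,0.028],[0,0,0.027],[0,0,0],[0,0,0]], grip=[0.24,0.24,0.24,0.24])

```text
clock: 5.95
position: [592.0, 209.2, 57.7]
ee_rot: [-0.632, 0.775, 0.0, 0.0]
contact_force: [-2.7, 3.9, 1.2]
gripper_width: 20.7
```

```bash
python3 -c "
from h import *
disc()"
```

```text
r 64.8 ang 1.388 phi 7.652 F [-2.7  3.9  1.2] 5.95
```

Emit:
play_rows(travel=[[0,0,0],[0,0,0],[0,0,0],[0,0,-0.012],[0,0,-0.02],[0,0,-0.02],[0,0,-0.02],[0,0,-0.02],[0,0,-0.02],[0,0,-0.01]], rotation=[[0,0,0],[0,0,0],[0,0,0],[0,0,0],[0,0,0],[0,0,0],[0,0,-0.125],[0,0,-0.125],[0,0,-0.125],[0,0,-0.125]], grip=[0.4,0.4,0.4,0.4,0.4,0.5,0.5,0.5,0.5,0.5])

```text
clock: 6.78
position: [593.7, 208.8, 183.5]
ee_rot: [0.806, -0.592, 0.002, -0.002]
contact_force: [-0.2, -0.1, 0.4]
gripper_width: 42.9
```

```bash
python3 -c "
from h import *
go(581.1,-89.7,180)"
```

```text
clock 6.7833 pos [593.7 208.8 183.5] phi -1.268 w 42.9 F [-0.2 -0.1  0.4] j6 -0.29
tool delta [281.1 101.    3.5]
```

Emit:
play_rows(travel=[[0.0234,0.0084,0],[0.0234,0.0084,0],[0.0234,0.0084,0],[0.0234,0.0084,0],[0.0234,0.0084,0],[0.0234,0.0084,0],[0.0234,0.0084,0],[0.0234,0.0084,0],[0.0234,0.0084,0],[0.0234,0.0084,0],[0.0234,0.0084,0],[0.0234,0.0084,0]], rotation=[[0,0,0],[0,0,0],[0,0,0],[0,0,0],[0,0,0],[0,0,0],[0,0,0],[0,0,0],[0,0,0],[0,0,0],[0,0,0],[0,0,0]], grip=[0.5,0.5,0.5,0.5,0.5,0.5,0.5,0.5,0.5,0.5,0.5,0.5])

```text
clock: 7.78
position: [577.7, -91.0, 180.5]
ee_rot: [0.804, -0.595, 0.001, -0.0]
contact_force: [0.5, 0.2, -0.2]
gripper_width: 42.4
```

Emit:
play_rows(travel=[[0,0,0],[0,0,0]], rotation=[[0,0,0],[0,0,0]], grip=[0.5,0.5])

```text
clock: 7.95
position: [577.6, -90.8, 180.1]
ee_rot: [0.803, -0.596, 0.0, -0.0]
contact_force: [-0.7, 0.8, -0.3]
gripper_width: 43.0
```

```bash
python3 - <<'E'
from h import *
go(581.1,-89.7,98)
c=optics.get_image("scene")
a=cv2.resize(c["image"][120:280,240:400],None,fx=3.75,fy=3.75,interpolation=cv2.INTER_CUBIC)
cv2.imwrite("pics/s3.png",cv2.convertScaleAbs(a,alpha=1.5))
E
```

```text
clock 7.95 pos [577.6 -90.8 180.1] phi -1.277 w 43.0 F [-0.7  0.8 -0.3] j6 0.17
tool delta [-0.  -3.6 82.1]
```

View pics/s3.png

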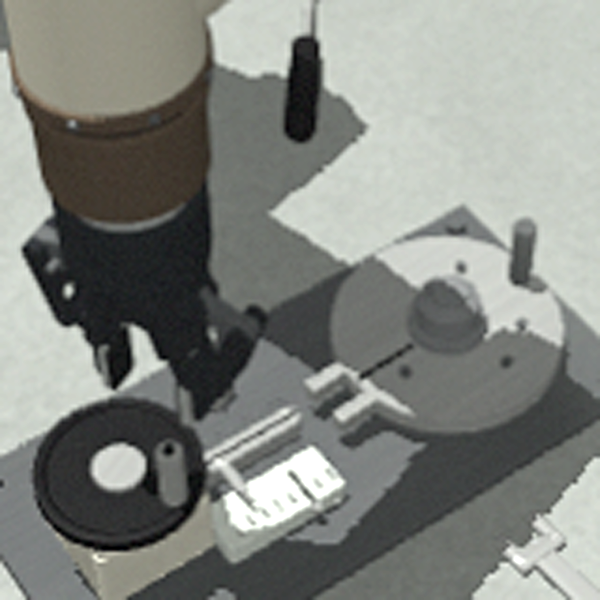

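Peg top at (524,226), slot line (362,378) to (412,346), and the handle (168,450) below the open jaws. Checking the disc angle while lowering onto the handle.

```bash
python3 - <<'E'
from h import *
import pickle
s=pickle.load(open("scene.pkl","rb"))
S=lambda p,z:loc(onz(s,np.array(p)/3.75+[240-.4,120-.4],z)).round(1)
print(S([(524,226)],97),S([(362,378),(412,346),(307,384),(323,394),(336,414),(351,426)],42),S([(168,448)],134))
E
```

```text
[[ -1.9 182.9]] [[  4.3  47.4]
 [  2.1  89.8]
 [-12.5  15.4]
 [  0.1  19.3]
 [ 17.8  17. ]
 [ 31.   19.3]] [[  34.9 -112.6]]
```

Emit:
play_rows(travel=[[0,-0.0036,0],[0,0,0.012],[0,0,0.016],[0,0,0.016],[0,0,0.014],[0,0,0.01],[0,0,0.008],[0,0,0.006],[0,0,0]], rotation=[[0,0,0],[0,0,0],[0,0,0],[0,0,0],[0,0,0],[0,0,0],[0,0,0],[0,0,0],[0,0,0]], grip=[0.5,0.5,0.5,0.5,0.5,0.5,0.5,0.5,0.5])

```text
clock: 8.75
position: [580.7, -87.9, 96.2]
ee_rot: [0.804, -0.595, -0.001, 0.001]
contact_force: [-0.5, -0.7, -0.4]
gripper_width: 42.5
```

```bash
python3 - <<'E'
from h import *
import pickle
c=optics.get_image("top"); pickle.dump(c,open("top2.pkl","wb"))
a=cv2.resize(c["image"][155:235,270:400],None,fx=6,fy=6,interpolation=cv2.INTER_CUBIC)
cv2.imwrite("pics/t2.png",cv2.convertScaleAbs(a,alpha=1.7)); go(581.1,-89.7,98)
E
```

```text
clock 8.8 pos [581.2 -88.1  97. ] phi -1.274 w 42.9 F [-0.1 -0.3 -0.5] j6 0.17
tool delta [ 1.5  0.5 -1. ]
```

View pics/t2.png

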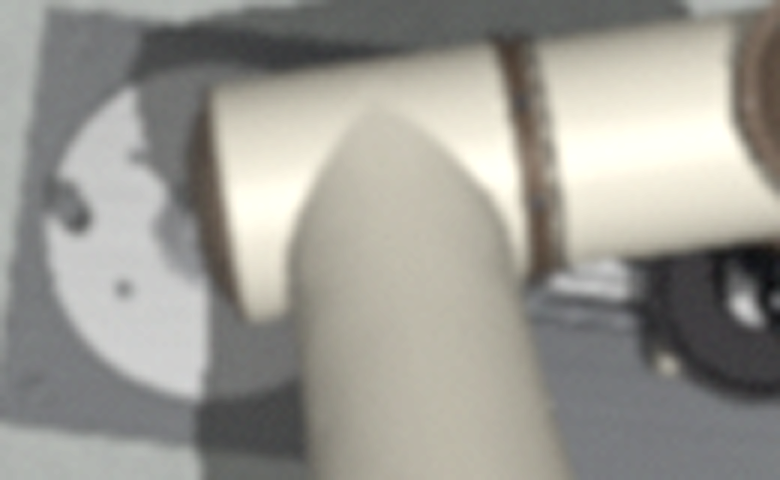

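The arm hides the fork from the top camera, so I'll take a close crop from the scene camera with the nose's own line as the reference.

```bash
python3 - <<'E'
from h import *
c=optics.get_image("scene")
x0,y0,f=290,195,10
a=cv2.resize(c["image"][y0:y0+55,x0:x0+75],None,fx=f,fy=f,interpolation=cv2.INTER_CUBIC)
a=cv2.convertScaleAbs(a,alpha=1.7)
yd=np.array([-np.sin(yaw),np.cos(yaw)]);xd=np.array([yd[1],-yd[0]]);o=np.array([562.2,26.8])
P=lambda l,z:tuple(((proj(c,[[*(o+l[0]*xd+l[1]*yd),z]])[0]-[x0,y0]+.5)*f).round().astype(int).tolist())
for l in [(0,27),(0,46),(0,88),(0,0),(0,-30)]: cv2.circle(a,P(l,42 if l[1]>5 else 40),3,(0,0,255),-1)
for l in [(-20,16),(-10,16),(10,16),(20,16)]: cv2.circle(a,P(l,42),3,(0,255,0),-1)
cv2.imwrite("pics/s4.png",a)
E
```

```text
(no output)
```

View pics/s4.png

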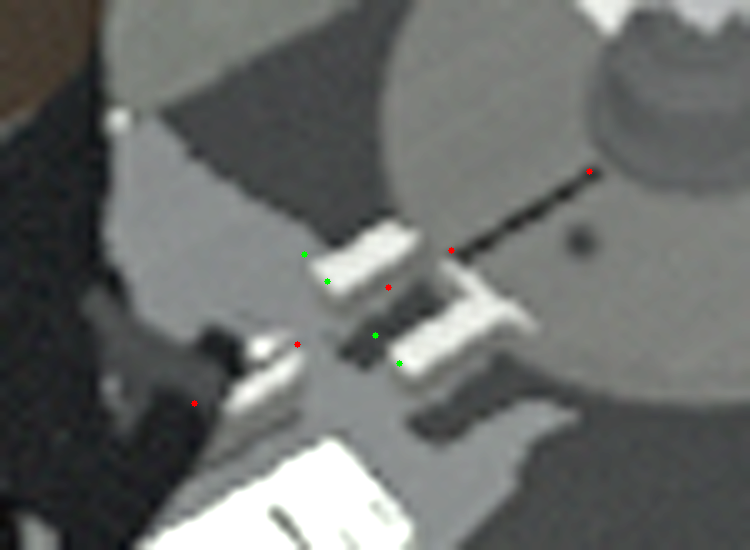

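The fork stands about 0.03 to 0.045 rad counter-clockwise: slot mouth at (364,325) against (351,308) expected, with the nose line on its prediction. That meets step 1, and the nose will centre the rest. Gripping the handle now.

Emit:
play_rows(travel=[[0.0015,0.0005,0],[0,0,0],[0,0,0],[0,0,0],[0,0,0],[0,0,0],[0,0,0],[0,0,0],[0,0,0]], rotation=[[0,0,0],[0,0,0],[0,0,0],[0,0,0],[0,0,0],[0,0,0],[0,0,0],[0,0,0],[0,0,0]], grip=[0.5,0,0,0,0,0,0,0,0])

```text
clock: 9.6
position: [581.9, -89.9, 98.1]
ee_rot: [0.804, -0.595, 0.001, -0.001]
contact_force: [0.7, 0.0, 4.9]
gripper_width: 14.4
```

```bash
cat >>h.py <<'E'
W=np.array([541.9,-101.3])
def wheel(n=12,st=0.11):
    "rows: chords on the circle r=40 about W, from current nominal angle"
    s=arm.read_state();q=s["ee_rot"];f=2*np.arctan2(q[1],q[0]);v=s["position"][:2]-W
    al=np.arctan2(v[1],v[0]);hw=np.pi/2+yaw-al
    print("clock",s["clock"],"z",s["position"][2].round(1),"r",np.linalg.norm(v).round(2),"wheel",hw.round(3),hw.round(3)+6.283,"phi",f.round(3),"F",s["contact_force"].round(1),"w",s["gripper_width"].round(1))
    p=s["position"][:2];R=[]
    for i in range(1,n+1):
        b=al-st*i;n_=W+40*np.array([np.cos(b),np.sin(b)]);D=n_-p;p=n_
        R.append([round(D[0]*np.cos(f)+D[1]*np.sin(f),1),round(D[0]*np.sin(f)-D[1]*np.cos(f),1)])
    print(R)
E
python3 -c "
from h import *
wheel()"
```

```text
Traceback (most recent call last):
  File "h.py", line 32, in wheel
    print("clock",s["clock"],"z",s["position"][2].round(1),"r",np.linalg.norm(v).round(2),"wheel",hw.round(3),hw.round(3)+6.283,"phi",f.round(3),"F",s["contact_force"].round(1),"w",s["gripper_width"].round(1))
                                                                                                                                                                                     ^^^^^^^^^^^^^^^^^^^^^^^^
AttributeError: 'float' object has no attribute 'round'
```

```bash
sed -i 's/s\["gripper_width"\].round(1))$/round(s["gripper_width"],1))/' h.py; python3 -c "
from h import *
wheel(12,.12)"
```

```text
clock 9.6 z 98.1 r 41.63 wheel 1.141 7.424 phi -1.274 F [0.7 0.  4.9] w 14.4
[[np.float64(4.8), np.float64(2.0)], [np.float64(4.7), np.float64(0.9)], [np.float64(4.6), np.float64(1.5)], [np.float64(4.3), np.float64(2.0)], [np.float64(4.1), np.float64(2.5)], [np.float64(3.7), np.float64(3.0)], [np.float64(3.3), np.float64(3.4)], [np.float64(2.9), np.float64(3.8)], [np.float64(2.4), np.float64(4.1)], [np.float64(1.9), np.float64(4.4)], [np.float64(1.4), np.float64(4.6)], [np.float64(0.8), np.float64(4.7)]]
```

Emit:
play_rows(travel=[[0.0048,0.0003,0],[0.0047,0.0009,0],[0.0046,0.0015,0],[0.0043,0.002,0],[0.0041,0.0025,0],[0.0037,0.003,0]], rotation=[[0,0,0],[0,0,0],[0,0,0],[0,0,0],[0,0,0],[0,0,0]], grip=[0,0,0,0,0,0])

```text
clock: 10.1
position: [580.1, -117.3, 98.1]
ee_rot: [0.804, -0.595, 0.001, -0.001]
contact_force: [2.1, 5.1, 5.9]
gripper_width: 14.4
```

Emit:
play_rows(travel=[[0.0033,0.0034,0],[0.0029,0.0038,0],[0.0024,0.0041,0],[0.0019,0.0044,0],[0.0014,0.0046,0],[0.0008,0.0047,0],[0,0,0]], rotation=[[0,0,0],[0,0,0],[0,0,0],[0,0,0],[0,0,0],[0,0,0],[0,0,0]], grip=[0,0,0,0,0,0,0])

```text
clock: 10.68
position: [559.1, -137.9, 98.1]
ee_rot: [0.804, -0.595, 0.001, -0.0]
contact_force: [1.9, 2.0, 5.5]
gripper_width: 14.6
```

```bash
sed -i 's/W=np.array.*/W=np.array([543.4,-100.9])/' h.py; python3 -c "
from h import *
wheel(12,.14)"|sed 's/np.float64//g'
```

```text
clock 10.6833 z 98.1 r 40.15 wheel 2.588 8.871 phi -1.275 F [1.9 2.  5.5] w 14.6
[[(0.0), (5.6)], [(-0.6), (5.6)], [(-1.4), (5.4)], [(-2.1), (5.2)], [(-2.8), (4.8)], [(-3.4), (4.4)], [(-4.0), (3.9)], [(-4.5), (3.3)], [(-4.9), (2.6)], [(-5.3), (1.9)], [(-5.5), (1.1)], [(-5.6), (0.4)]]
```

Emit:
play_rows(travel=[[0,0.0056,0],[-0.0006,0.0056,0],[-0.0014,0.0054,0],[-0.0021,0.0052,0],[-0.0028,0.0048,0],[-0.0034,0.0044,0],[-0.004,0.0039,0],[-0.0045,0.0033,0],[-0.0049,0.0026,0],[-0.0053,0.0019,0],[-0.0055,0.0011,0],[-0.0056,0.0004,0]], rotation=[[0,0,0],[0,0,0],[0,0,0],[0,0,0],[0,0,0],[0,0,0],[0,0,0],[0,0,0],[0,0,0],[0,0,0],[0,0,0],[0,0,0]], grip=[0,0,0,0,0,0,0,0,0,0,0,0])

```text
clock: 11.68
position: [505.2, -112.8, 98.0]
ee_rot: [0.804, -0.595, 0.001, -0.0]
contact_force: [4.8, -3.1, 5.2]
gripper_width: 14.5
```

```bash
python3 -c "
from h import *
wheel(12,.14)"|sed 's/np.float64//g'
```

```text
clock 11.6833 z 98.0 r 40.0 wheel 4.259 10.542000000000002 phi -1.274 F [ 4.8 -3.1  5.2] w 14.5
[[(-5.6), (-0.4)], [(-5.5), (-1.1)], [(-5.3), (-1.9)], [(-4.9), (-2.6)], [(-4.5), (-3.3)], [(-4.0), (-3.9)], [(-3.5), (-4.4)], [(-2.8), (-4.8)], [(-2.1), (-5.2)], [(-1.4), (-5.4)], [(-0.6), (-5.6)], [(0.2), (-5.6)]]
```

Emit:
play_rows(travel=[[-0.0056,-0.0004,0],[-0.0055,-0.0011,0],[-0.0053,-0.0019,0],[-0.0049,-0.0026,0],[-0.0045,-0.0033,0],[-0.004,-0.0039,0],[-0.0035,-0.0044,0],[-0.0028,-0.0048,0],[-0.0021,-0.0052,0],[-0.0014,-0.0054,0]], rotation=[[0,0,0],[0,0,0],[0,0,0],[0,0,0],[0,0,0],[0,0,0],[0,0,0],[0,0,0],[0,0,0],[0,0,0]], grip=[0,0,0,0,0,0,0,0,0,0])

```text
clock: 12.52
position: [522.8, -66.5, 98.0]
ee_rot: [0.804, -0.595, -0.001, 0.003]
contact_force: [-1.9, -7.1, 11.7]
gripper_width: 14.4
```

```bash
python3 - <<'E' |sed 's/np.float64//g'
from h import *
wheel(12,.14)
c=optics.get_image("scene")
x0,y0,f=270,170,7
a=cv2.resize(c["image"][y0:y0+85,x0:x0+110],None,fx=f,fy=f,interpolation=cv2.INTER_CUBIC)
cv2.imwrite("pics/s5.png",cv2.convertScaleAbs(a,alpha=1.6))
E
```

```text
clock 12.5167 z 98.0 r 40.06 wheel -0.691 5.5920000000000005 phi -1.275 F [-1.9 -7.1 11.7] w 14.4
[[(-0.9), (-5.5)], [(-0.2), (-5.6)], [(0.6), (-5.6)], [(1.4), (-5.4)], [(2.1), (-5.2)], [(2.8), (-4.8)], [(3.5), (-4.4)], [(4.0), (-3.9)], [(4.5), (-3.3)], [(5.0), (-2.6)], [(5.3), (-1.9)], [(5.5), (-1.1)]]
```

View pics/s5.png

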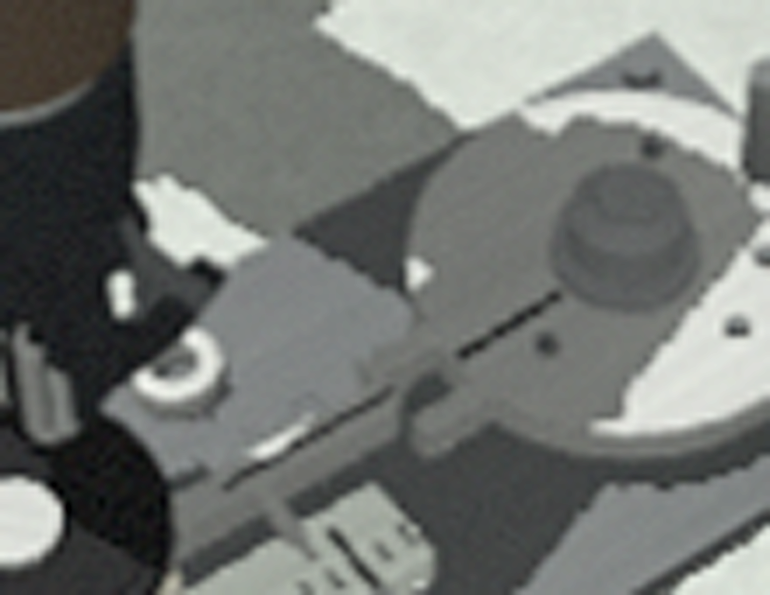

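The nose (tip near 400,385) is inside the fork and its line runs on into the disc's line. Winding on.

Emit:
play_rows(travel=[[-0.0009,-0.0055,0],[-0.0002,-0.0056,0],[0.0006,-0.0056,0],[0.0014,-0.0054,0],[0.0021,-0.0052,0],[0.0028,-0.0048,0],[0.0035,-0.0044,0],[0.004,-0.0039,0],[0.0045,-0.0033,0],[0.005,-0.0026,0],[0.0053,-0.0019,0],[0.0055,-0.0011,0]], rotation=[[0,0,0],[0,0,0],[0,0,0],[0,0,0],[0,0,0],[0,0,0],[0,0,0],[0,0,0],[0,0,0],[0,0,0],[0,0,0],[0,0,0]], grip=[0,0,0,0,0,0,0,0,0,0,0,0])

```text
clock: 13.57
position: [579.1, -82.6, 98.0]
ee_rot: [0.804, -0.595, -0.002, 0.002]
contact_force: [-4.2, 3.4, 13.3]
gripper_width: 14.9
```

```bash
python3 -c "
from h import *
s=arm.read_state();v=s['position'][:2]-W
h=np.pi/2+yaw-np.arctan2(v[1],v[0])
r=(8.378-6.2832-h)/8;print('step',r); wheel(8,r)"|sed 's/np.float64//g'
```

```text
step 0.1435738231105671
clock 13.5667 z 98.0 r 40.12 wheel 0.946 7.229 phi -1.275 F [-4.2  3.4 13.3] w 14.9
[[(5.7), (-0.5)], [(5.7), (0.2)], [(5.6), (1.0)], [(5.4), (1.8)], [(5.1), (2.6)], [(4.7), (3.3)], [(4.2), (3.9)], [(3.6), (4.5)]]
```

Emit:
play_rows(travel=[[0.0057,-0.0005,0],[0.0057,0.0002,0],[0.0056,0.001,0],[0.0054,0.0018,0],[0.0051,0.0026,0],[0.0047,0.0033,0],[0.0042,0.0039,0],[0.0036,0.0045,0],[0,0,0],[0,0,0],[0,0,0]], rotation=[[0,0,0],[0,0,0],[0,0,0],[0,0,0],[0,0,0],[0,0,0],[0,0,0],[0,0,0],[0,0,0],[0,0,0],[0,0,0]], grip=[0,0,0,0,0,0,0,0,0,0,0])

```text
clock: 14.48
position: [575.2, -125.5, 98.0]
ee_rot: [0.804, -0.595, -0.002, 0.001]
contact_force: [-1.4, 2.0, 10.4]
gripper_width: 14.8
```

```bash
python3 -c "
from h import *
wheel(1,.1)"|sed 's/np.float64//g'
```

```text
clock 14.4833 z 98.0 r 40.2 wheel 2.077 8.36 phi -1.275 F [-1.4  2.  10.4] w 14.8
[[(2.0), (3.5)]]
```

Emit:
play_rows(travel=[[0,0,0],[0,0,0],[0,0,0],[0,0,0],[0,0,-0.01],[0,0,-0.02],[0,0,-0.02],[0,0,-0.02],[0,0,-0.02],[0,0,-0.02],[0,0,0],[0,0,0]], rotation=[[0,0,0],[0,0,0],[0,0,0],[0,0,0],[0,0,0],[0,0,0],[0,0,0],[0,0,0],[0,0,0],[0,0,0],[0,0,0],[0,0,0]], grip=[0.5,0.5,0.5,0.5,0.5,0.5,0.5,0.5,0.5,0.5,0.5,0.5])

```text
clock: 15.48
position: [577.8, -125.3, 208.9]
ee_rot: [0.804, -0.595, 0.001, -0.001]
contact_force: [-0.3, 0.2, 0.0]
gripper_width: 42.2
```

Emit:
play_rows(travel=[[0.02,0.005,0],[0.024,0.007,0],[0.024,0.007,0],[0.024,0.007,0],[0.024,0.007,0],[0.024,0.007,0],[0.024,0.007,0],[0.024,0.007,0],[0.024,0.007,0],[0.024,0.007,0],[0.024,0.007,0],[0,0,0]], rotation=[[0,0,0],[0,0,0],[0,0,0],[0,0,0],[0,0,0],[0,0,0],[0,0,0],[0,0,0],[0,0,0],[0,0,0],[0,0,0],[0,0,0]], grip=[0.5,0.5,0.5,0.5,0.5,0.5,0.5,0.5,0.5,0.5,0.5,0.5])

```text
clock: 16.48
position: [580.1, -399.5, 204.7]
ee_rot: [0.802, -0.597, -0.002, 0.001]
contact_force: [0.5, -0.1, 0.0]
gripper_width: 42.8
```

```bash
python3 - <<'E'
from h import *
s=arm.read_state();print(s["position"],s["clock"],s["contact_force"])
c=optics.get_image("top");d=optics.get_image("scene")
a=cv2.resize(c["image"][150:245,265:430],(792,456),interpolation=cv2.INTER_CUBIC)[40:340]
b=cv2.resize(d["image"][190:265,260:400],(792,424),interpolation=cv2.INTER_CUBIC)[:300]
cv2.imwrite("pics/e1.png",cv2.convertScaleAbs(np.vstack([a,b]),alpha=1.6))
E
```

```text
[ 580.08460196 -399.54431222  204.71417365] 16.4833 [ 0.53122319 -0.09259931  0.04536936]
```

View pics/e1.png

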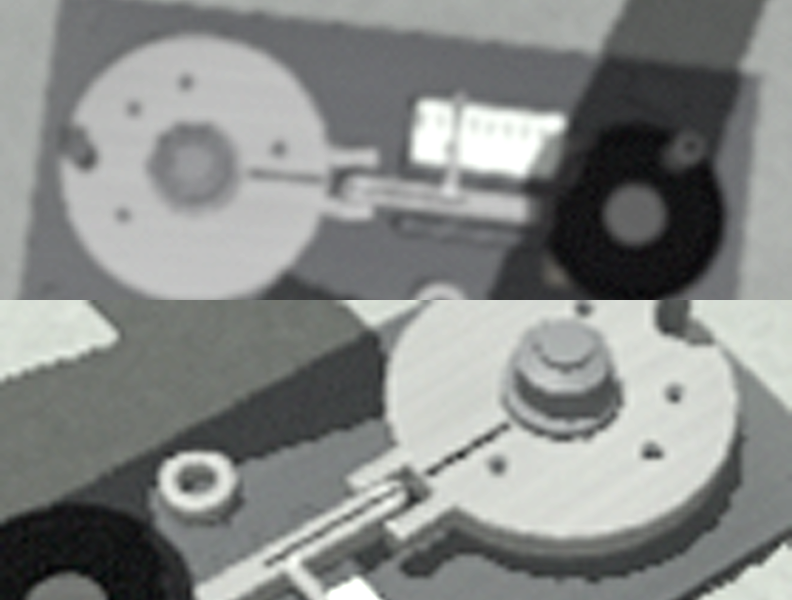

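```bash
python3 - <<'E'
from h import *
import pickle
t=pickle.load(open("top.pkl","rb"))
S=lambda p,z:loc(onz(t,(np.array(p)+[0,40])/4.8+[265-.4,150-.4],z)).round(1)
print(S([(193,168),(250,173),(322,180),(374,183.5)],42),S([(360,190),(465,200)],40),S([(457,100),(455,140)],36),S([(688,147)],134))
E
```

```text
[[ -0.  121.7]
 [  1.1  88.5]
 [  2.2  46.7]
 [  3.8  16.5]] [[ -0.7  24.1]
 [  0.9 -36.9]] [[ 58.8 -25.7]
 [ 35.4 -27.3]] [[  35.2 -148. ]]
```

```bash
python3 -c "
from h import *
print(arm.read_state()['joint_vel'].round(3)); print(workorder.job_done())"
```

```text
[ 0.029 -0.022 -0.014 -0.001  0.002 -0.   ]
the job is handed in; nothing more can be done
None
```

I turned the disc by pushing its peg between partly closed jaws. I then gripped the crank handle, wound the slide forward about 7.2 rad, released it and moved the arm clear. The job was handed in at about 16.6 s on the robot's clock; no verdict is given.

**Pointer:** Winding stopped with the handwheel at about 8.36 rad, by the gripper's position, which is 39.9 mm of travel. In the last top picture the pointer reads y ≈ -25.7 mm at its tip and -27.3 mm nearer the slide. The long line is at -28 mm and the tolerance is 2.5 mm, so both readings are inside it. The handle's position in that picture agrees, at about 39.7 mm.

**Fork:** The nose is in the fork. The disc reads about +0.03 to +0.037 rad in the last top picture, inside the 0.05 limit but not exactly square, and about as far as the slot's play lets it turn.

**Disagreement:** Before winding, the readings of the disc did not agree. The gripper's position gave about 0.00 rad, the peg in the picture about 0.03, and the fork and its line between 0.04 and 0.09. I took 0.03 to 0.045 as the likely value, inside the 0.08 needed for step 1, and did not correct it. If the highest of those readings was right, step 1 was not met.

**Contacts:** The highest force I read was about 14 N, at the handle. I saw no sign that any loose part had moved, but I did not measure their positions at the end.

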